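# Hang the last sample tube from the turntable in the labeller's infeed rail

## Robot

A 6-joint arm with a two-finger parallel gripper is mounted at the origin on the work surface. World frame = base frame: x ahead of the robot, y to its left, z up, the work surface at z = 0. Lengths are in m, angles in rad, forces in N, time in s.
With the tool pointing down it reaches from about 0.25 to 0.775 m from the base axis. Payload 4 kg.
Tool frame: the origin (TCP) lies at the very end of the fingers, on their centre line; the grasp point (between the pads) lies 19 mm behind it; x points along the fingers, y is the direction in which the jaws open and shut, and the axes are right-handed (so a half turn about x gives the same grasp; the last joint's range is limited). The gripper opens to 94 mm and grips with 3 to 60 N. Pads are 16 mm wide; open, the fingers measure 119 mm over their backs; the gripper's body (75 mm by 177 mm) begins 78 mm behind the grasp point.
Start: joints at [-1.25, 0.087, 1.371, -0, 1.684, -0.103], TCP at [0.226, -0.501, 0.206] pointing down, gripper open.
Joint ranges: [-3.1, 3.1], [-0.76, 2.03], [0.27, 2.55], [-1.08, 4.22], [0.17, 2.65], [-2.57, 2.57]. Speed limits (rad/s): [2.79, 2.79, 3.14, 3.14, 3.14, 3.14].

## Interface

Orientations are given as a rotation vector (axis times angle).
In Python, from cell import robot gives the robot as it stands. The module is installed in compiled form; this text tells all that it offers.
- The arm moves only by the tool send_rows, never from a script. Its argument "commands" is one flat list of numbers, 7 for each row, row after row: the shift along the tool's x, y, z in m, then the turn, a rotation vector about the tool's x, y, z in rad, then the opening, from -1 (shut) to 1 (fully open). A call has 1 to 20 rows; each row is the pose to reach, as a shift and turn from the pose commanded when the call began, along the tool's axes at that moment; what a row does not reach only later rows make up. A row lasts 1/8 s, in which the tool goes at most 62.5 mm and 10.7 degrees, less where a joint would pass 70% of its speed; a pose out of reach is approached as far as the arm can. A call with a gripper value outside its range is refused whole. The fingers move at their own pace and stop on an object; the grip force is fixed at half the most. Time passes only in rows, so rows that repeat a pose let the fingers close. It gives the time, the measured TCP pose, the force and the opening at its end, in the units of the state.
- robot.get_state(): the state, without advancing time (a new reading comes with each control period).
- robot.get_image(name): name is "side" or "top" or "wrist"; returns a dict with "image" (480x640x3 uint8, blue, green, red), "range_z" (480x640 float32, m along the optical axis (not along the pixel's ray), 0 where there is no reading), "fx", "fy", "cx", "cy" (pixels), "world_to_cam" (4x4, takes a point from world to camera coordinates); the wrist camera has in their place "hand_eye" (4x4, takes a point from camera to tool coordinates, whose origin is the TCP and whose axes are the tool frame's). Camera axes: x right, y down, z forward; pixel columns grow to the right and rows downward; lengths in m; the calibration is good to about 2 mm. A picture is of the moment at which its call begins: read the wrist's pose just before it.
- robot.finish_job(): hands the job in, once; it reports no verdict.
The state is a dict: "t": time; "qpos": joint angles; "joint_vel": joint speeds; "joint_torque": joint torques, N m; "tcp_pos": TCP position; "ee_rot": TCP orientation; "wrist_force": force on the tool from outside, world axes, zero at the start; "ft_torque": the same for the moment, N m; "grip_width": finger opening in m.
Only numpy, scipy, OpenCV 4.12 (cv2) and the standard library are available. Lean on these libraries where they do the work, as an engineer would, in place of code of your own. Each camera call takes 0.05 s, during which the arm holds its last target.

## Task

One tall sample tube still stands on the freely turning turntable, between two low jars: lift it off without sending the turntable spinning or upsetting the jars. Hang it by its cap flange in the labeller's infeed rail, going in at the rail's open flared end, then push it along under the clear guard until the hanging tubes are closed up into one row against the stop. Do not shift the rack of small tubes.

Things in the scene. Friction and masses are not known exactly. Their poses are not given: they have to be found in the camera images.
- tube: the tall sample tube to move, 150 mm, standing on the turntable. Origin: centre of its underside; z up its axis. Upward: white foot 40 mm in diameter, 8 mm high; clear body 30 mm in diameter up to 110 mm; red flange 46 mm in diameter from 110 to 115 mm; red screw cap 32 mm in diameter from 115 to 150 mm (grip here). 65 to 135 g
- turntable: fixed foot of the turntable; origin on the table, on the turning axis. The round aluminium platter is 300 mm in diameter, its top 45 mm above the table; a low hub (44 mm wide, 10 mm high) sits in its middle. The tube and the jars stand 75 to 115 mm from the axis, at any angle, 120 mm or more apart
- platter (a joint): angle of the turntable's platter about its vertical axis, rad; it turns freely and without limit, with very little friction, whenever something on it is pushed sideways
- jar_a: low sample jar on the turntable, 56 mm in diameter, 62 mm high; origin at the centre of its underside. Must stay standing on the platter
- jar_b: the other low jar on the turntable, the same as jar_a
- labeller: fixed bench labeller with its hanging infeed rail. Origin: on the table, straight below the axis of the new tube when it is home; y runs along the rail, outward to its open end (roughly towards the turntable); x across the rail, z up. Its white cabinet, 280 mm wide, begins behind the stop gate and is 245 mm high, with a label reel to 285 mm
- rail_mouth (a point): middle of the rail's open flared end, at ledge height (165 mm), 135 mm along the labeller's y. The rail is two ledges 35 mm apart: the tube's body goes between them (its foot is too wide to), the flange rides on top. Side walls 50 mm apart rise 8 mm above the ledges. Straight up to 105 mm, from there flared to a gap of about 60 mm. Two legs at 55 mm, 62 mm apart, let the foot pass
- rail_home (a point): point on the rail at ledge height (labeller y = 0) where the new tube's axis is when all three tubes touch one another and the stop; the cap then stands just outside and partly under the guard
- queue_a: tube hanging in the rail nearest the stop, same kind as the tube to move; origin at the centre of its underside. It hangs up to 14 mm short of the stop and slides freely along the rail
- queue_b: second tube hanging in the rail, same kind; up to 37 mm of gap between it and queue_a; it slides when pushed
- rack: black rack of small red-capped tubes standing beyond the turntable, 87 x 162 mm, 104 mm high; origin at the centre of its underside. Leave it where it is
- carton: fixed open cardboard carton to the left, 190 x 130 mm, 85 mm high, with sleeves to 100 mm; origin under its centre
- keeper_end (a point): middle of the ends of the two keeper strips (labeller y = 45 mm, turned-up tips reach y = 58 mm, 181 mm high), at their top face, 177 mm above the table. From here to the stop the strips, 37 mm apart, lie over the flange (underside 173 mm high): the flange has to slide in under them, the cap stands up between them
- guard_edge (a point): middle of the upper front edge of the clear guard that roofs the rail from here (labeller y = 13 mm) to the stop: 86 mm wide, roof inside 223 mm and top 227 mm above the table. There is no room under it for fingers round a cap
- stop_gate (a point): point on the face of the dark steel stop gate at the closed end of the rail, at ledge height, labeller y = -115 mm; the flange of the first tube comes to rest against it
Things that resemble listed ones, but are neither listed nor needed, are in the scene too. Leave any purple look-alike of the queue_b alone.

How it is judged:
By the outcome, as a careful person would: the job done as asked, in the order asked, and still so for the second after the job is handed in, with the robot touching nothing.
It also fails if it takes over 51 s, if anything falls off the work surface, if the arm or the gripper's body presses on something with over 40 N, if the wrist force passes 120 N, or if a joint passes its speed limit or range.

## Working session

There is one attempt and no reset: what is moved stays moved. The work goes in short steps, Python scripts to look and compute and a tool call to move; the robot and the scene stay as the last step left them, time stands still between calls to the robot, and variables do not carry over. Pictures are saved under pics/ and viewed, and the job is handed in when it is done.

Besides the shell and the picture viewer there is one more tool, called as name(argument=value, ...) on one line, values as JSON. send_rows: Moves the arm, as the interface text tells. Its arguments: {"type":"object","properties":{"commands":{"type":"array"}},"required":["commands"]}

```bash
mkdir -p pics; ls; cat > h.py <<'E'
import numpy as np, cv2
from scipy.spatial.transform import Rotation as R
from cell import robot
def grab(n):
    s=robot.get_state(); d=robot.get_image(n)
    np.savez(f'{n}.npz',**d,tcp=s['tcp_pos'],rot=s['ee_rot']); return d
def T(d):
    if 'world_to_cam' in d: return np.linalg.inv(d['world_to_cam'])
    M=np.eye(4);M[:3,:3]=R.from_rotvec(d['rot']).as_matrix();M[:3,3]=d['tcp'];return M@d['hand_eye']
def ray(d,u,v):
    t=T(d); r=t[:3,:3]@np.array([(u-d['cx'])/d['fx'],(v-d['cy'])/d['fy'],1]); return t[:3,3],r
def atz(d,u,v,z):
    o,r=ray(d,u,v); return o+r*(z-o[2])/r[2]
def pt(d,u,v):
    o,r=ray(d,u,v); return o+r*d['range_z'][int(v),int(u)]
def cloud(d):
    V,U=np.mgrid[0:480,0:640]; t=T(d); z=d['range_z']
    P=np.stack([(U-d['cx'])/d['fx']*z,(V-d['cy'])/d['fy']*z,z],-1)
    return P@t[:3,:3].T+t[:3,3]
E
python3 - <<'E'
from h import *
for n in ['top','side','wrist']:
    d=grab(n); cv2.imwrite(f'pics/{n}0.png',d['image'])
print(robot.get_state())
E
```

```text
pics
{'t': 0.15, 'qpos': array([-1.25009461e+00,  8.77767993e-02,  1.37189420e+00,  1.09183056e-05,
        1.68361757e+00, -1.03100147e-01]), 'joint_vel': array([ 0.00037709, -0.00187313, -0.00494004, -0.00042735,  0.00107665,
        0.00067164]), 'joint_torque': array([ 8.02586819e-04, -3.40643585e+01, -3.02793789e+01,  7.17167300e-02,
        3.05496762e-02, -1.08826673e-04]), 'tcp_pos': array([ 0.22604005, -0.50093638,  0.20458422]), 'ee_rot': array([ 1.98796117,  0.42942579, -1.98831374]), 'wrist_force': array([ 1.10564054, -0.91810803,  0.37354076]), 'ft_torque': array([-0.00613312,  0.01649047,  0.03587391]), 'grip_width': 0.09389743792115839}
```

View pics/top0.png

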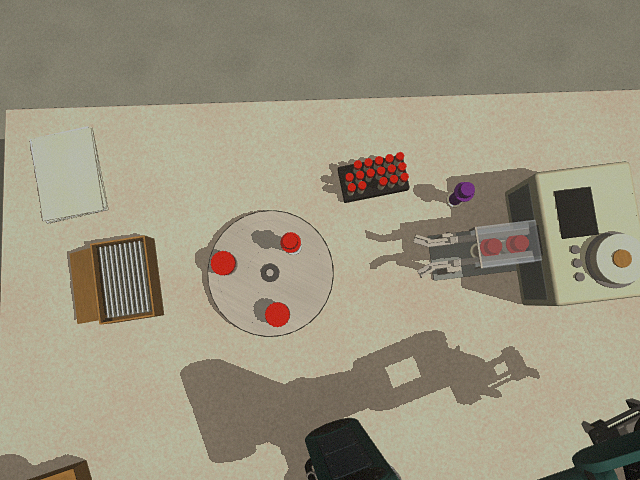

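View pics/side0.png

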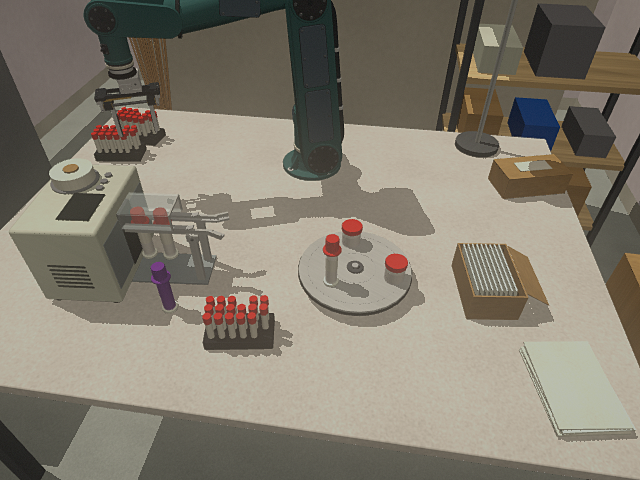

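View pics/wrist0.png

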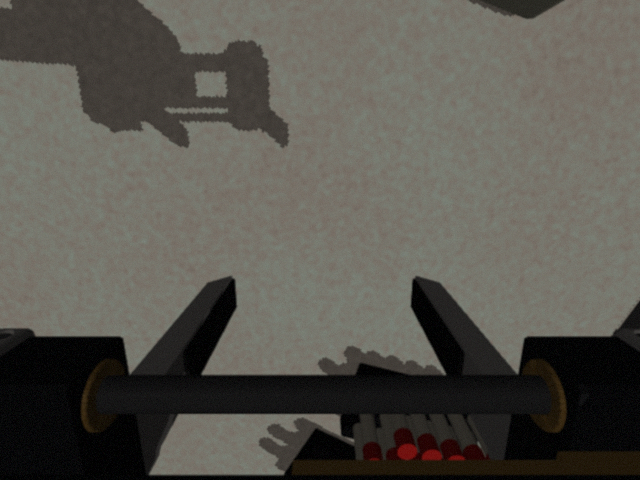

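Top view, candidates for the tube: red cap (290,242) on the platter; jars (222,263) and (277,314); queue caps (491,246) and (518,243); the purple look-alike (462,192). In the side view, the tall one on the platter is at (332,245). I choose (290,242) and check it in a close crop.

```bash
python3 - <<'E'
from h import *
d=dict(np.load('top.npz'))
a=d['image'][190:350,190:350]; b=d['image'][170:330,400:600]
cv2.imwrite('pics/c1.png',cv2.resize(a,None,fx=3.5,fy=3.5,interpolation=2)); cv2.imwrite('pics/c2.png',cv2.resize(b,None,fx=4,fy=4*.9,interpolation=2)[:600])
s=dict(np.load('side.npz'))
cv2.imwrite('pics/c3.png',cv2.resize(s['image'][170:310,80:260],None,fx=4,fy=4,interpolation=2))
cv2.imwrite('pics/c4.png',cv2.resize(s['image'][210:320,290:420],None,fx=5,fy=5,interpolation=2))
for n,dd in (('top',d),('side',s)):
    print(n,T(dd)[:3,3],dd['fx'],dd['cx'],dd['cy'])
for u,v in [(290,241),(222,263),(277,314),(270,272),(300,300),(491,246),(518,243),(560,215)]: print(u,v,pt(d,u,v).round(4))
E
```

```text
top [0.47189845 0.06718913 1.52859862] 623.1739066656655 312.41186006791673 233.59154387468493
side [1.42924581 0.22337681 0.93708916] 472.1084302804236 316.56092761495256 239.41824231819712
290 241 [0.6009 0.1428 0.1954]
222 263 [0.5635 0.3056 0.1021]
277 314 [0.4442 0.1809 0.107 ]
270 272 [0.5423 0.1999 0.0532]
300 300 [0.4745 0.1307 0.0429]
491 246 [ 0.5759 -0.2782  0.2253]
518 243 [ 0.5809 -0.3354  0.2224]
560 215 [ 0.6344 -0.4176  0.2454]
```

View pics/c1.png

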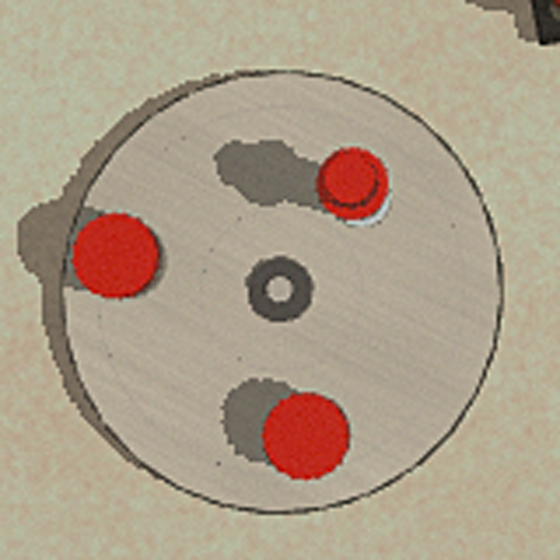

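View pics/c2.png

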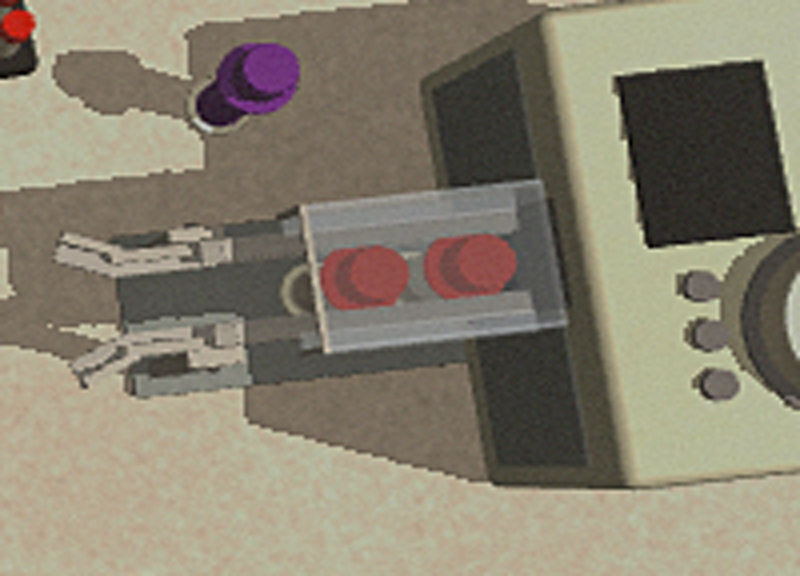

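View pics/c3.png

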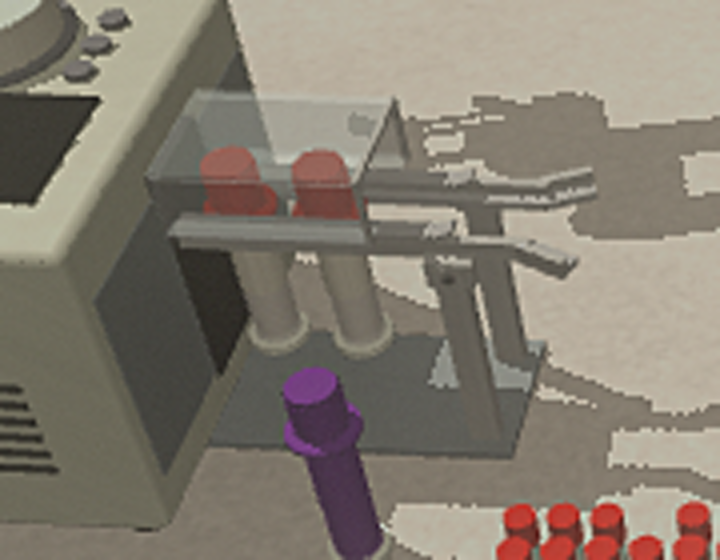

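View pics/c4.png

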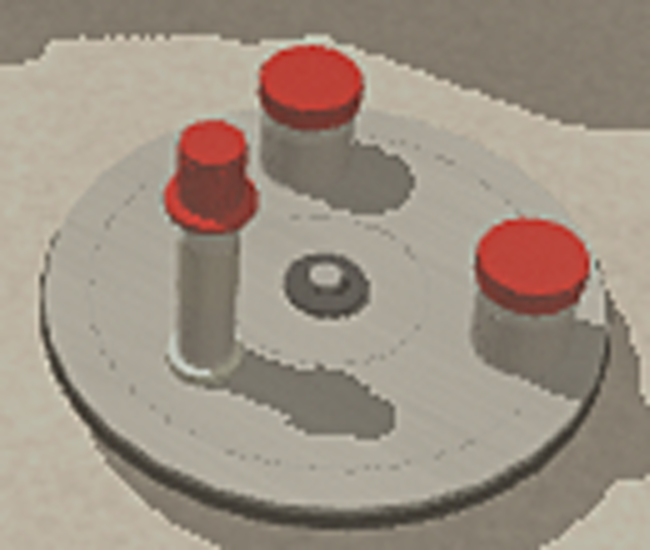

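The crop confirms it: the chosen object is tall, with a narrow cap over a wider flange and a white foot, standing between two low jars. Its cap top is at top pixel (290.5,240.5). Next I measure the rail and cap more finely.

```bash
python3 - <<'E'
from h import *
d=dict(np.load('top.npz')); s=dict(np.load('side.npz'))
def tri(a,b):
    o1,r1=ray(d,*a);o2,r2=ray(s,*b); A=np.stack([r1,-r2],1); t=np.linalg.lstsq(A,o2-o1,rcond=None)[0]
    p,q=o1+r1*t[0],o2+r2*t[1]; return (p+q)/2,np.linalg.norm(p-q)
print('cap',atz(d,190+353/3.5,190+178/3.5,.195),atz(s,332.4,238.6,.195),tri((190+353/3.5,190+178/3.5),(332.4,238.6)))
print('axis',atz(d,190+279.5/3.5,190+290/3.5,.055),atz(s,290+327/5,210+274/5,.055))
c=lambda x,y:(400+x/4,170+y/3.6)
for k in [(303,207),(327,352),(543,182),(566,325)]: print('guard',atz(d,*c(*k),.227)[:2])
e=lambda x,y:(80+x/4,170+y/4)
print('side guard front',atz(s,*e(396,97),.227),atz(s,*e(362,187),.227))
print('side guard rear',atz(s,*e(195,90),.227),atz(s,*e(148,180),.227))
for k in [(378,276),(485,264)]: print('qcap',atz(d,*c(*k),.205)[:2])
for k in [(320,163),(230,160)]: print('qcap side',atz(s,*e(*k),.205)[:2])
# tube cap depth cloud
P=cloud(d);im=d['image'].astype(int)
red=(im[...,2]>150)&(im[...,1]<70)
m=red&(P[...,2]>.185)&(P[...,2]<.205)&(abs(P[...,1]-.14)<.05); print(m.sum(),P[m].mean(0),P[m].min(0),P[m].max(0))
st=robot.get_state(); M=R.from_rotvec(st['ee_rot']).as_matrix(); print(M.round(3))
w=dict(np.load('wrist.npz')); print(w['hand_eye'].round(4),w['fx'])
E
```

```text
cap [0.60124923 0.14093407 0.195     ] [0.60758385 0.14376007 0.195     ] (array([0.6016573 , 0.14220712, 0.18948884]), np.float64(0.0019513296777307271))
axis [0.54015562 0.20007094 0.055     ] [0.54563712 0.20116606 0.055     ]
guard [ 0.61545481 -0.2482706 ]
guard [ 0.53101664 -0.25616071]
guard [ 0.6265226  -0.37359277]
guard [ 0.54325781 -0.38015036]
side guard front [ 0.53720576 -0.25242434  0.227     ] [ 0.62506605 -0.24031637  0.227     ]
side guard rear [ 0.54966165 -0.37934151  0.227     ] [ 0.63829866 -0.36767997  0.227     ]
qcap [ 0.57594815 -0.29088502]
qcap [ 0.58147159 -0.34752337]
qcap side [ 0.58184776 -0.28896182]
qcap side [ 0.58758155 -0.34497046]
163 [0.6024864  0.14394271 0.19500658] [0.58778111 0.12976234 0.18844096] [0.61861607 0.15791382 0.20340656]
[[-0.001  0.411 -0.912]
 [ 0.002 -0.912 -0.411]
 [-1.    -0.002 -0.   ]]
[[-5.000e-04 -2.696e-01  9.630e-01 -1.798e-01]
 [ 1.000e+00 -7.000e-04  4.000e-04 -3.000e-04]
 [ 6.000e-04  9.630e-01  2.696e-01 -7.800e-02]
 [ 0.000e+00  0.000e+00  0.000e+00  1.000e+00]] 361.4061064604921
```

```bash
cat >> h.py <<'E'
def rel(p,yaw_deg,frm=None):
    "shift in current tool axes to a world TCP p, tool down, tool-y at yaw_deg"
    st=robot.get_state(); M=R.from_rotvec(st['ee_rot']).as_matrix()
    a=np.radians(yaw_deg); y=np.array([np.cos(a),np.sin(a),0]); x=np.array([0,0,-1.]); G=np.stack([x,y,np.cross(x,y)],1)
    print('t',round(st['t'],2),'tcp',st['tcp_pos'].round(4),'F',st['wrist_force'].round(1),'w',round(st['grip_width'],4),'q',st['qpos'].round(2))
    print('shift',(M.T@(np.array(p)-st['tcp_pos'])).round(4),'turn',R.from_matrix(M.T@G).as_rotvec().round(4))
E
python3 -c "
from h import *
rel([.602,.1425,.29],-43)"
```

```text
t 0.15 tcp [ 0.226  -0.5009  0.2046] F [ 1.1 -0.9  0.4] w 0.0939 q [-1.25  0.09  1.37  0.    1.68 -0.1 ]
shift [-0.0846 -0.432  -0.6073] turn [-0.3965 -0.0005  0.0016]
```

send_rows(commands=[-0.06,0,0,0,0,0,1,-0.085,-0.03,-0.045,-0.03,0,0,1,-0.085,-0.07,-0.1,-0.07,0,0,1,-0.085,-0.11,-0.155,-0.1,0,0,1,-0.085,-0.145,-0.205,-0.13,0,0,1,-0.085,-0.18,-0.255,-0.16,0,0,1,-0.085,-0.215,-0.305,-0.2,0,0,1,-0.085,-0.25,-0.355,-0.23,0,0,1,-0.085,-0.29,-0.405,-0.26,0,0,1,-0.085,-0.325,-0.455,-0.3,0,0,1,-0.085,-0.36,-0.505,-0.33,0,0,1,-0.085,-0.395,-0.555,-0.36,0,0,1,-0.085,-0.42,-0.59,-0.39,0,0,1,-0.085,-0.432,-0.607,-0.4,0,0,1,-0.085,-0.432,-0.607,-0.4,0,0,1])

```text
t: 2.02
tcp_pos: [0.6019, 0.1433, 0.289]
ee_rot: [1.731, 0.76, -1.736]
wrist_force: [-0.9, -0.2, -0.3]
grip_width: 0.0938
```

```bash
python3 - <<'E'
from h import *
d=grab('wrist'); cv2.imwrite('pics/w1.png',d['image']); d=dict(np.load('wrist.npz'))
rel([.602,.1425,.29],-43)
P=cloud(d); im=d['image'].astype(int); red=(im[...,2]>110)&(im[...,1]<70)&(im[...,0]<70)
m=red&(P[...,2]>.185)&(P[...,2]<.205); print(m.sum(),P[m].mean(0),P[m].min(0),P[m].max(0))
v,u=np.where(m); print(u.mean(),v.mean(),u.min(),u.max(),v.min(),v.max(), atz(d,u.mean(),v.mean(),.195))
E
```

```text
t 2.08 tcp [0.6016 0.1421 0.2895] F [ 0.2 -0.1  0.3] w 0.0939 q [ 0.14  0.25  1.02 -0.    1.87  0.89]
shift [-0.0005  0.     -0.0005] turn [0.0042 0.0018 0.0007]
1127 [0.60249559 0.14397581 0.19559661] [0.58695765 0.1288458  0.19026076] [0.6174878  0.15888682 0.19779832]
323.8562555456965 242.25377107364685 304 344 224 260 [0.60241703 0.14389194 0.195     ]
```

View pics/w1.png

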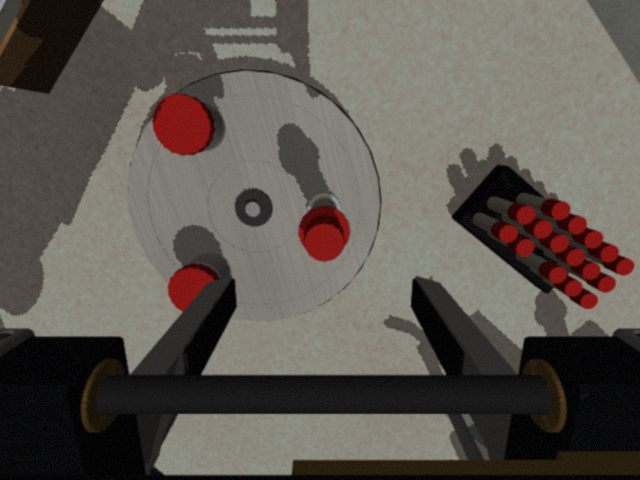

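The wrist picture shows the cap top at (324,242), the jars at (183,124) and (193,287), and the rack on the right. Wrist and top agree on the cap to within 0.2 mm. I descend with the jaws radial to the platter.

```bash
python3 -c "
from h import *
rel([.6025,.144,.175],-43)"
```

```text
t 2.08 tcp [0.6016 0.1421 0.2895] F [ 0.2 -0.1  0.3] w 0.0939 q [ 0.14  0.25  1.02 -0.    1.87  0.89]
shift [ 0.1145 -0.0005 -0.0022] turn [0.0042 0.0018 0.0007]
```

send_rows(commands=[0.03,0,-0.001,0,0,0,1,0.06,-0.0005,-0.0018,0,0,0,1,0.085,-0.0005,-0.0018,0,0,0,1,0.105,-0.0005,-0.0018,0,0,0,0.5,0.115,-0.0005,-0.0018,0,0,0,0.3,0.115,-0.0005,-0.0018,0,0,0,0.1,0.115,-0.0005,-0.0018,0,0,0,0,0.115,-0.0005,-0.0018,0,0,0,-0.1,0.115,-0.0005,-0.0018,0,0,0,-0.15,0.115,-0.0005,-0.0018,0,0,0,-0.2,0.115,-0.0005,-0.0018,0,0,0,-0.2,0.115,-0.0005,-0.0018,0,0,0,-0.2])

```text
t: 3.58
tcp_pos: [0.6027, 0.1437, 0.1754]
ee_rot: [1.734, 0.758, -1.735]
wrist_force: [-0.7, -0.2, -0.6]
grip_width: 0.0374
```

```bash
python3 - <<'E'
from h import *
rel([.6025,.144,.175],-43)
d=grab('wrist'); cv2.imwrite('pics/w2.png',d['image'])
s=grab('side'); cv2.imwrite('pics/s2.png',cv2.resize(s['image'][140:320,260:440],None,fx=3,fy=3,interpolation=2))
E
```

```text
t 3.58 tcp [0.6027 0.1437 0.1754] F [-0.7 -0.2 -0.6] w 0.0374 q [ 0.14  0.25  1.24 -0.    1.65  0.89]
shift [ 0.0004 -0.0003 -0.0001] turn [0.0036 0.0001 0.    ]
```

View pics/w2.png

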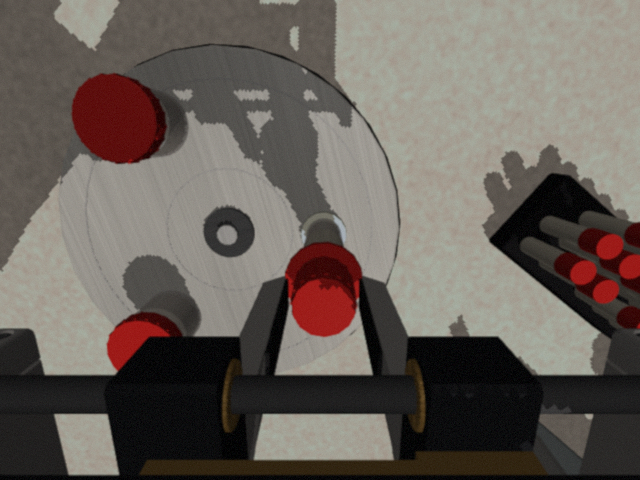

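View pics/s2.png

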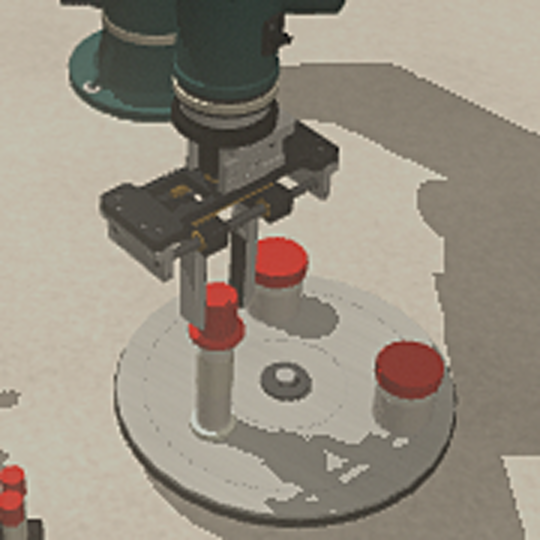

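The cap, at (323,300), sits centred between the fingers and nothing has moved. I close and lift straight up.

send_rows(commands=[0,0,0,0,0,0,-0.25,0,0,0,0,0,0,-0.3,0,0,0,0,0,0,-0.35,0,0,0,0,0,0,-0.4,0,0,0,0,0,0,-1,0,0,0,0,0,0,-1,-0.002,0,0,0,0,0,-1,-0.006,0,0,0,0,0,-1,-0.012,0,0,0,0,0,-1,-0.025,0,0,0,0,0,-1,-0.04,0,0,0,0,0,-1,-0.06,0,0,0,0,0,-1,-0.08,0,0,0,0,0,-1,-0.1,0,0,0,0,0,-1,-0.115,0,0,0,0,0,-1,-0.12,0,0,0,0,0,-1,-0.12,0,0,0,0,0,-1])

```text
t: 5.8
tcp_pos: [0.6027, 0.1437, 0.2956]
ee_rot: [1.735, 0.758, -1.734]
wrist_force: [-0.6, -0.5, -0.9]
grip_width: 0.0313
```

```bash
python3 - <<'E'
from h import *
d=grab('wrist'); cv2.imwrite('pics/w3.png',d['image'])
s=grab('side'); cv2.imwrite('pics/s3.png',cv2.resize(s['image'][80:300,80:440],None,fx=2,fy=2,interpolation=2))
g=grab('top'); cv2.imwrite('pics/t3.png',g['image'])
rel([.565,-.10,.245],5.3)
E
```

```text
t 5.95 tcp [0.6024 0.1437 0.2943] F [ 0.5  0.  -1.4] w 0.0314 q [ 0.14  0.25  1.01 -0.    1.88  0.89]
shift [0.0494 0.1382 0.2041] turn [-0.8395  0.0011  0.0019]
```

View pics/s3.png

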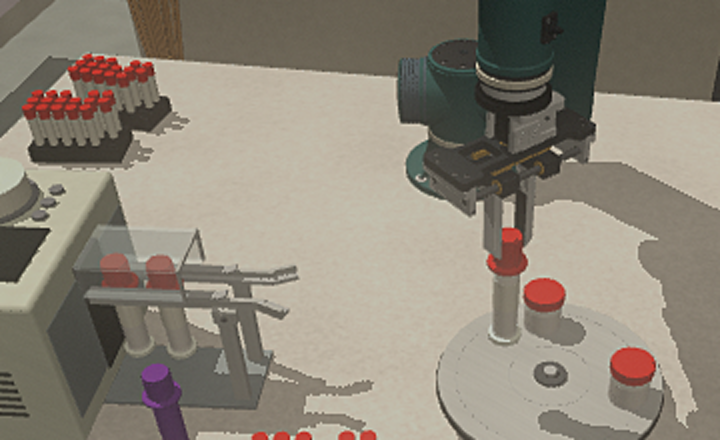

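View pics/w3.png

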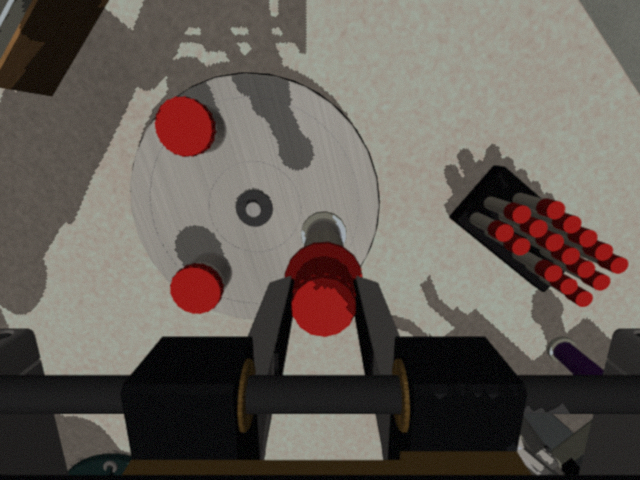

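The tube is lifted (grip 31.3 mm) and the platter and jars look unchanged. I turn so the wrist camera looks at the rail from the robot's side before going in.

```bash
python3 -c "
from h import *
rel([.45,-.19,.33],-90)"
```

```text
t 5.95 tcp [0.6024 0.1437 0.2943] F [ 0.5  0.  -1.4] w 0.0314 q [ 0.14  0.25  1.01 -0.    1.88  0.89]
shift [-0.0353  0.1149  0.3484] turn [8.238e-01 2.100e-03 5.000e-04]
```

send_rows(commands=[-0.015,0.003,0.01,0.03,0,0,-1,-0.025,0.012,0.035,0.09,0,0,-1,-0.035,0.023,0.07,0.17,0,0,-1,-0.035,0.035,0.107,0.25,0,0,-1,-0.035,0.048,0.145,0.34,0,0,-1,-0.035,0.06,0.183,0.43,0,0,-1,-0.035,0.073,0.22,0.52,0,0,-1,-0.035,0.085,0.257,0.61,0,0,-1,-0.035,0.097,0.295,0.7,0,0,-1,-0.035,0.108,0.327,0.77,0,0,-1,-0.035,0.113,0.343,0.81,0,0,-1,-0.035,0.115,0.348,0.825,0,0,-1,-0.035,0.115,0.348,0.825,0,0,-1,-0.035,0.115,0.348,0.825,0,0,-1])

```text
t: 7.7
tcp_pos: [0.451, -0.1889, 0.3305]
ee_rot: [2.221, 0.001, -2.221]
wrist_force: [-0.4, -0.5, -1.7]
grip_width: 0.0311
```

```bash
python3 - <<'E'
from h import *
d=grab('wrist'); cv2.imwrite('pics/w4.png',d['image'])
rel([.565,-.10,.245],5.3)
E
```

```text
t 7.75 tcp [ 0.451  -0.1889  0.3305] F [-1.3  0.2 -0. ] w 0.0312 q [-0.51 -0.04  1.25  0.    1.93  1.06]
shift [ 0.0855 -0.0889 -0.1141] turn [-1.6627e+00 -2.0000e-04  1.0000e-04]
```

View pics/w4.png

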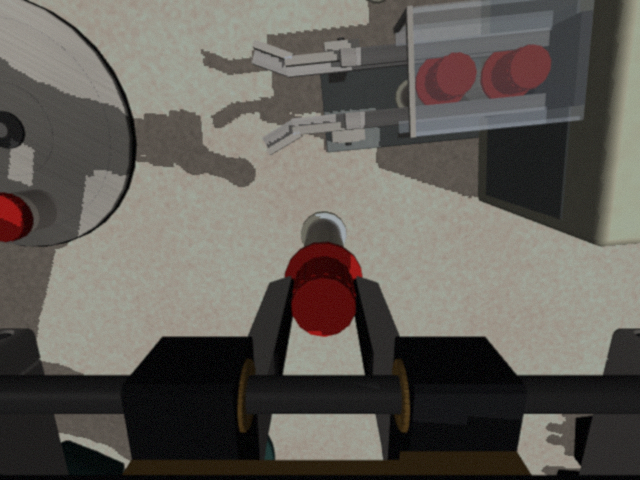

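The rail is at (255–440, 45–145), with the guard front edge from about (409,8) to (411,135). I enlarge it.

```bash
python3 - <<'E'
from h import *
d=dict(np.load('wrist.npz'))
cv2.imwrite('pics/c5.png',cv2.resize(d['image'][0:160,240:440],None,fx=4,fy=3.75,interpolation=2))
cv2.imwrite('pics/c6.png',cv2.resize(d['image'][0:150,390:600],None,fx=3.8,fy=3.8,interpolation=2))
P=cloud(d)
# rail points by height
m=(P[...,2]>.158)&(P[...,2]<.19)&(P[...,1]<-.08)&(P[...,1]>-.26)&(P[...,0]>.5)&(P[...,0]<.65)
for lo in np.arange(-.26,-.10,.01):
    k=m&(P[...,1]>=lo)&(P[...,1]<lo+.01); x=np.sort(P[k][:,0]); 
    h=np.histogram(x,np.arange(.52,.64,.004))[0]; print(round(lo,3),h)
E
```

```text
-0.26 [ 0  0  3 10 30 48 60 48 54 19  0  0  0  0  0  0  0  0 86 53 56 55 43 52
  0  0  0  0  0]
-0.25 [ 0  0  0  0  0 32 57 49 55  6  0  0  0  0  0  0  0 11 93 66 64 47 18 33
  8  0  0  0  0]
-0.24 [ 0  0  0  0  0 46 55 48 44  0  0  0  0  0  0  0  0 36 86 60 67 22  0  0
  0  0  0  0  0]
-0.23 [ 0  0 16 39 32 60 58 49 32  0  0  0  0  0  0  0  0 70 65 63 63 12  1  0
  0  0  0  0  0]
-0.22 [ 0  0 41 51 51 55 54 53 12  0  0  0  0  0  0  0  0 86 61 64 59 19 60 23
  0  0  0  0  0]
-0.21 [ 0  7 41 55 56 58 53 52 10  0  0  0  0  0  0  0  6 98 75 62 47 33 57 10
  0  0  0  0  0]
-0.2 [ 0  1 12 20 47 53 46 45  4  0  0  0  0  0  0  0 26 55 79 62 33 55 54  0
  0  0  0  0  0]
-0.19 [ 0  0  0  0 51 44 55 37  0  0  0  0  0  0  0  0 39 60 84 59 16  0  0  0
  0  0  0  0  0]
-0.18 [ 0  0  0  8 60 46 55 24  0  0  0  0  0  0  0  0 53 55 81 59  1  0  0  0
  0  0  0  0  0]
-0.17 [ 0  0 20 55 49 43 54 13  0  0  0  0  0  0  0  2 62 69 66 52  6  0  0  0
  0  0  0  0  0]
-0.16 [ 4 43 43 50 47 47 18  0  0  0  0  0  0  0  0  6 51 67 55 69 47  1  0  0
  0  0  0  0  0]
-0.15 [46 46 42 55 34  6  0  0  0  0  0  0  0  0  0  0  9 55 56 66 76 38  0  0
  0  0  0  0  0]
-0.14 [ 7 25 27 23  0  0  0  0  0  0  0  0  0  0  0  0  0 16 58 57 71 73 26  0
  0  0  0  0  0]
-0.13 [ 0  0  0  0  0  0  0  0  0  0  0  0  0  0  0  0  0  0 14 16  8  6  0  0
  0  0  0  0  0]
-0.12 [0 0 0 0 0 0 0 0 0 0 0 0 0 0 0 0 0 0 0 0 0 0 0 0 0 0 0 0 0]
-0.11 [0 0 0 0 0 0 0 0 0 0 0 0 0 0 0 0 0 0 0 0 0 0 0 0 0 0 0 0 0]
```

View pics/c5.png

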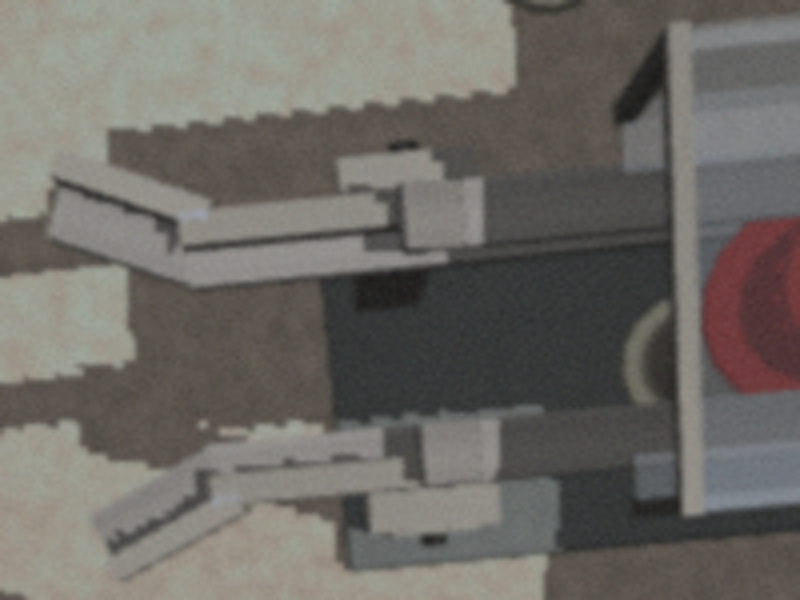

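View pics/c6.png

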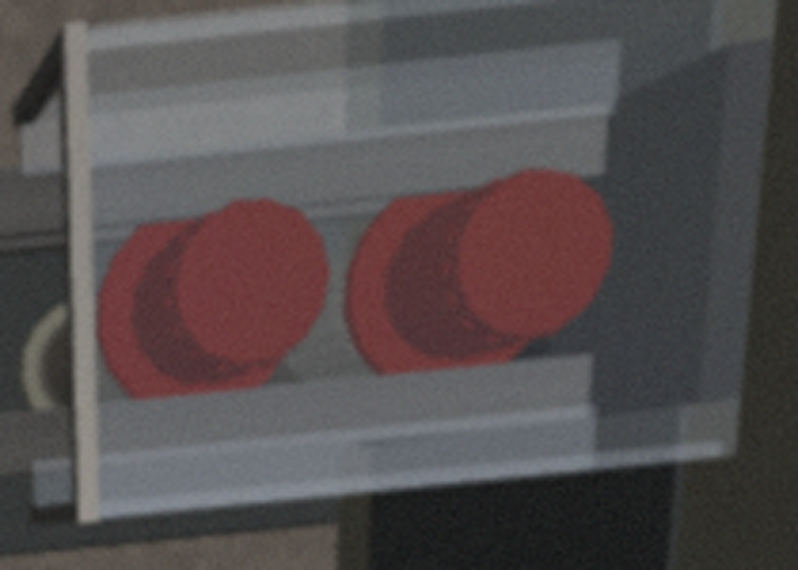

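```bash
python3 - <<'E'
from h import *
d=dict(np.load('wrist.npz')); P=cloud(d)
m=(P[...,2]>.160)&(P[...,2]<.185)&(P[...,0]>.5)&(P[...,0]<.65)
ys=[];mid=[]
for y0 in np.arange(-.25,-.168,.006):
    k=m&(abs(P[...,1]-y0)<.003); x=P[k][:,0]
    c=.572-.1*(y0+.25)
    a=x[(x<c)];b=x[(x>c)]
    if len(a)<5 or len(b)<5: continue
    a=np.sort(a)[-4:].mean();b=np.sort(b)[:4].mean(); ys.append(y0);mid.append((a+b)/2); print(round(y0,3),a.round(4),b.round(4),(b-a).round(4),((a+b)/2).round(4))
p=np.polyfit(ys,mid,1); print(p, np.degrees(np.arctan(p[0])))
g=[atz(d,240+x/4,y/3.75,.227) for x,y in [(668,22),(682,515)]]; print('guard',g, np.linalg.norm(g[0]-g[1]),(g[0]+g[1])/2)
# rail end tips (ledge z .165 / wall .173)
for x,y,z in [(48,232,.165),(55,155,.173),(120,578,.173),(95,520,.165),(190,287,.165),(245,510,.173),(210,500,.173)]: print((x,y),atz(d,240+x/4,y/3.75,z).round(4))
f=lambda x,y:(390+x/3.8,y/3.8)
for x,y in [(252,282),(535,254)]: print('q',atz(d,*f(x,y),.205).round(4))
E
```

```text
-0.25 0.5569 0.5922 0.0353 0.5745
-0.244 0.5559 0.5916 0.0358 0.5737
-0.238 0.5552 0.5911 0.0359 0.5732
-0.232 0.555 0.5906 0.0356 0.5728
-0.226 0.5539 0.5899 0.036 0.5719
-0.22 0.5534 0.5893 0.0359 0.5713
-0.214 0.5531 0.5889 0.0358 0.571
-0.208 0.5527 0.5882 0.0356 0.5705
-0.202 0.5521 0.5876 0.0355 0.5698
-0.196 0.552 0.5869 0.0349 0.5695
-0.19 0.5512 0.5865 0.0352 0.5689
-0.184 0.5506 0.5859 0.0353 0.5682
-0.178 0.5503 0.5853 0.0349 0.5678
-0.172 0.5495 0.5848 0.0353 0.5672
[-0.09167871  0.5513915 ] -5.238160357030576
guard [array([ 0.61827157, -0.24661706,  0.227     ]), array([ 0.53129819, -0.25467342,  0.227     ])] 0.08734571393399472 [ 0.57478488 -0.25064524  0.227     ]
(48, 232) [ 0.595  -0.1269  0.165 ]
(55, 155) [ 0.6092 -0.1307  0.173 ]
(120, 578) [ 0.5171 -0.1406  0.173 ]
(95, 520) [ 0.5307 -0.1343  0.165 ]
(190, 287) [ 0.5832 -0.1575  0.165 ]
(245, 510) [ 0.5329 -0.1693  0.173 ]
(210, 500) [ 0.5352 -0.1615  0.173 ]
q [ 0.5786 -0.2923  0.205 ]
q [ 0.5838 -0.3494  0.205 ]
```

Rail fit: midline x = 0.5514 − 0.0917·y (5.2°), gap 35–36 mm, which matches the 35 mm ledges. The guard mid edge is at (0.5748,−0.2506) and 87 mm wide. That puts home at about (0.5755,−0.2635), with queue tubes at s ≈ −29 and −86 mm. Next I go to the stand-off before the mouth, at s = 0.215.

```bash
python3 -c "
from h import *
rel([.5559,-.0494,.25],5.24)"
```

```text
t 7.75 tcp [ 0.451  -0.1889  0.3305] F [-1.3  0.2 -0. ] w 0.0312 q [-0.51 -0.04  1.25  0.    1.93  1.06]
shift [ 0.0805 -0.1395 -0.105 ] turn [-1.6617e+00 -2.0000e-04  1.0000e-04]
```

send_rows(commands=[0,-0.005,-0.003,-0.06,0,0,-1,0,-0.015,-0.011,-0.18,0,0,-1,0,-0.028,-0.021,-0.33,0,0,-1,0,-0.042,-0.032,-0.49,0,0,-1,0,-0.056,-0.042,-0.65,0,0,-1,0.005,-0.07,-0.053,-0.81,0,0,-1,0.015,-0.084,-0.063,-0.97,0,0,-1,0.03,-0.098,-0.074,-1.13,0,0,-1,0.045,-0.112,-0.084,-1.29,0,0,-1,0.06,-0.125,-0.094,-1.45,0,0,-1,0.073,-0.135,-0.101,-1.58,0,0,-1,0.08,-0.1395,-0.105,-1.65,0,0,-1,0.08,-0.1395,-0.105,-1.662,0,0,-1,0.08,-0.1395,-0.105,-1.662,0,0,-1])

```text
t: 9.5
tcp_pos: [0.5559, -0.0502, 0.2509]
ee_rot: [1.143, 1.25, -1.143]
wrist_force: [-0.2, -0.5, -0.9]
grip_width: 0.0316
```

```bash
python3 - <<'E'
from h import *
d=grab('wrist'); cv2.imwrite('pics/w5.png',d['image'])
rel([.5559,-.0494,.188],5.24)
s=grab('side'); cv2.imwrite('pics/s5.png',cv2.resize(s['image'][120:320,80:340],None,fx=3,fy=3,interpolation=2))
st=robot.get_state(); M=R.from_rotvec(st['ee_rot']).as_matrix(); print('tool x tilt',M[:,0].round(4))
P=cloud(s); im=s['image'].astype(int); red=(im[...,2]>100)&(im[...,1]<70)&(im[...,0]<80)
m=red&(abs(P[...,0]-.556)<.04)&(abs(P[...,1]+.05)<.04); print(m.sum(),P[m].min(0).round(4),P[m].max(0).round(4))
E
```

```text
t 9.55 tcp [ 0.5559 -0.0504  0.2511] F [-0.7 -0.6 -1.5] w 0.0311 q [-0.19  0.1   1.27 -0.    1.77 -0.28]
shift [ 0.0631  0.     -0.001 ] turn [-0.002   0.0005 -0.0009]
tool x tilt [ 1.2e-03 -4.0e-04 -1.0e+00]
51 [ 0.5426 -0.0724  0.23  ] [ 0.5801 -0.0294  0.2718]
```

View pics/s5.png

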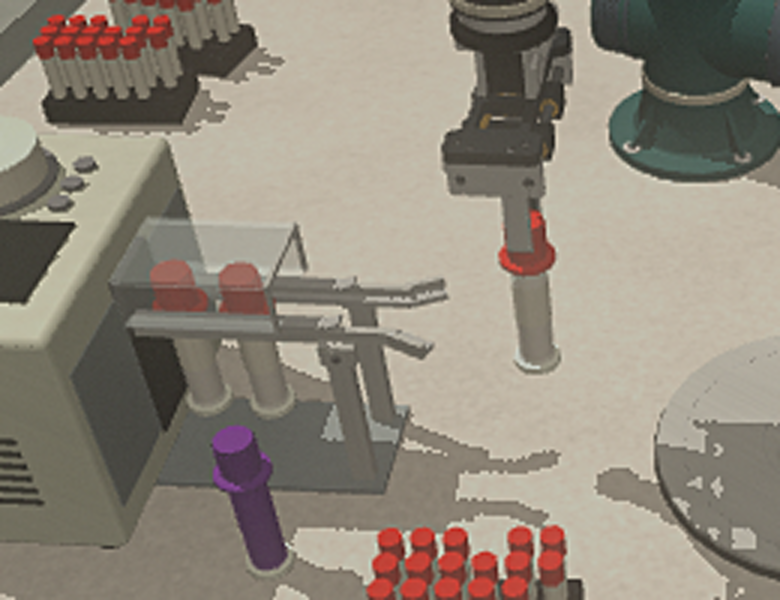

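View pics/w5.png

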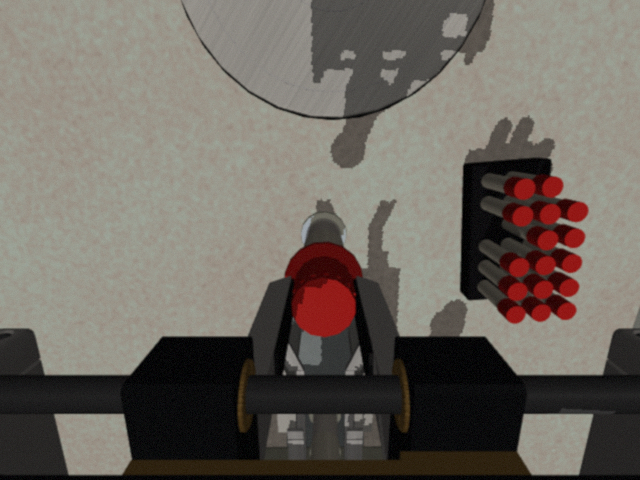

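Tube upright and aligned with the rail. I lower to 3 mm above ledge height and enter the flared end to s = 0.095.

send_rows(commands=[0.02,0,0,0,0,0,-1,0.045,0,0,0,0,0,-1,0.06,0,0,0,0,0,-1,0.0625,0,0.005,0,0,0,-1,0.0625,0,0.02,0,0,0,-1,0.0625,0,0.035,0,0,0,-1,0.0625,0,0.05,0,0,0,-1,0.0625,0,0.065,0,0,0,-1,0.0625,0,0.08,0,0,0,-1,0.0625,0,0.092,0,0,0,-1,0.0625,0,0.104,0,0,0,-1,0.0625,0,0.114,0,0,0,-1,0.0625,0,0.12,0,0,0,-1,0.0625,0,0.12,0,0,0,-1])

```text
t: 11.35
tcp_pos: [0.5666, -0.1702, 0.1879]
ee_rot: [1.143, 1.25, -1.143]
wrist_force: [0.3, 0.6, -0.8]
grip_width: 0.0313
```

```bash
python3 - <<'E'
from h import *
s=.095
rel([.5755-.0913*s,-.2635+.9958*s,.185],5.24)
d=grab('side'); cv2.imwrite('pics/s6.png',cv2.resize(d['image'][150:300,90:270],None,fx=4,fy=4,interpolation=2))
g=grab('top'); cv2.imwrite('pics/t6.png',cv2.resize(g['image'][190:310,400:560],None,fx=5,fy=5,interpolation=2))
E
```

```text
t 11.35 tcp [ 0.5666 -0.1702  0.1879] F [ 0.3  0.6 -0.8] w 0.0313 q [-0.39  0.18  1.3   0.    1.66 -0.48]
shift [ 0.0029  0.0004 -0.0012] turn [-0.0018 -0.0002  0.0001]
```

View pics/s6.png

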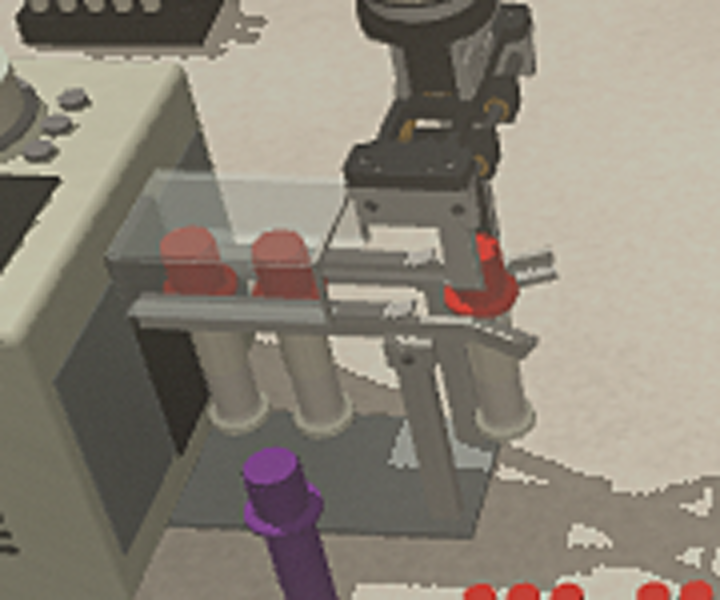

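View pics/t6.png

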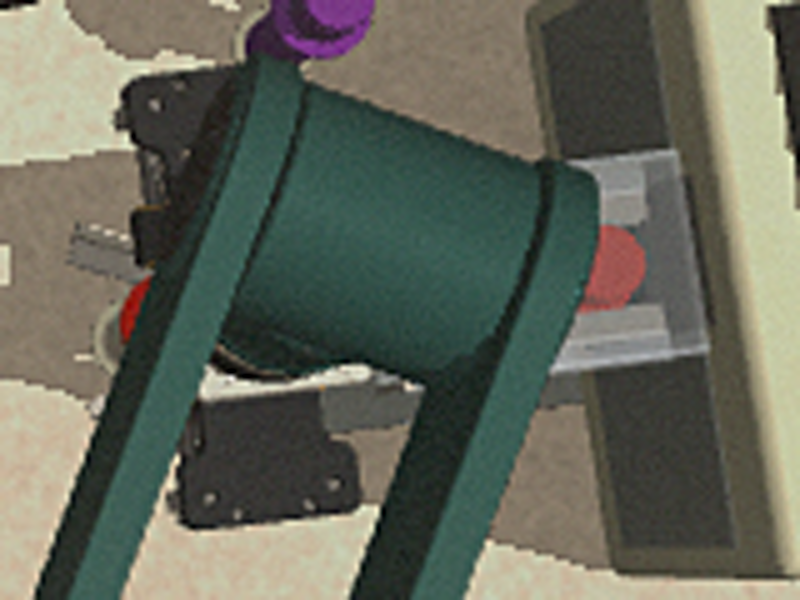

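The flange is between the rail walls with no contact force. I lower gently onto the ledges.

send_rows(commands=[0,0.0003,0.006,0,0,0,-1,0.001,0.0003,0.006,0,0,0,-1,0.0018,0.0003,0.006,0,0,0,-1,0.0018,0.0003,0.006,0,0,0,-1])

```text
t: 11.95
tcp_pos: [0.5673, -0.1758, 0.186]
ee_rot: [1.143, 1.251, -1.143]
wrist_force: [0.1, 0.1, -1.5]
grip_width: 0.0315
```

send_rows(commands=[0.0004,0,0,0,0,0,-1,0.0008,0,0,0,0,0,-1,0.0008,0,0,0,0,0,-1])

```text
t: 12.32
tcp_pos: [0.5674, -0.1758, 0.1855]
ee_rot: [1.143, 1.25, -1.143]
wrist_force: [-0.4, -0.4, -1.1]
grip_width: 0.0315
```

send_rows(commands=[0.0005,0,0,0,0,0,-1,0.001,0,0,0,0,0,-1,0.001,0,0,0,0,0,-1])

```text
t: 12.7
tcp_pos: [0.5675, -0.1759, 0.1854]
ee_rot: [1.143, 1.249, -1.142]
wrist_force: [-1.6, 1.0, 4.9]
grip_width: 0.0316
```

```bash
python3 - <<'E'
from h import *
s=.026
d=grab('side'); cv2.imwrite('pics/s7.png',cv2.resize(d['image'][190:270,150:240],None,fx=7,fy=7,interpolation=2))
for i in range(3): rel([.5755-.0913*s,-.2635+.9958*s,.185],5.24); grab('side')
E
```

```text
t 12.75 tcp [ 0.5675 -0.1759  0.1854] F [-2.4  0.8  4.2] w 0.0315 q [-0.4   0.19  1.3  -0.    1.66 -0.49]
shift [0.0004 0.0001 0.062 ] turn [-0.0014  0.0005 -0.0009]
t 12.8 tcp [ 0.5675 -0.1759  0.1854] F [-2.2  1.   5.8] w 0.0317 q [-0.4   0.19  1.3  -0.    1.66 -0.49]
shift [0.0004 0.0001 0.062 ] turn [-0.0014  0.0006 -0.0009]
t 12.85 tcp [ 0.5675 -0.1759  0.1854] F [-1.5  1.3  5.6] w 0.0312 q [-0.4   0.19  1.3  -0.    1.66 -0.49]
shift [0.0004 0.0001 0.062 ] turn [-0.0014  0.0005 -0.0008]
```

View pics/s7.png

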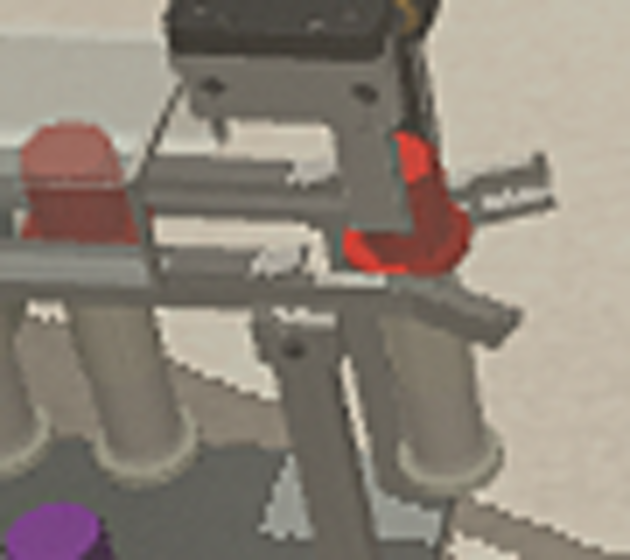

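The flange is seated (about +6 N vertical at TCP z 0.1854). I ease off 1 mm and slide along under the keepers to s = 0.026, short of the guard.

send_rows(commands=[-0.0008,0,0,0,0,0,-1,-0.001,0,0.004,0,0,0,-1,-0.001,0,0.01,0,0,0,-1,-0.001,0,0.016,0,0,0,-1,-0.001,0,0.022,0,0,0,-1,-0.001,0,0.028,0,0,0,-1,-0.001,0,0.034,0,0,0,-1,-0.001,0,0.034,0,0,0,-1])

```text
t: 13.9
tcp_pos: [0.5705, -0.2107, 0.1854]
ee_rot: [1.143, 1.249, -1.144]
wrist_force: [-0.4, 0.6, 3.1]
grip_width: 0.0315
```

send_rows(commands=[0,0,0.006,0,0,0,-1,0,0,0.012,0,0,0,-1,0,0,0.018,0,0,0,-1,0,0,0.024,0,0,0,-1,0,0,0.027,0,0,0,-1,0,0,0.027,0,0,0,-1])

```text
t: 14.65
tcp_pos: [0.573, -0.2372, 0.1854]
ee_rot: [1.142, 1.249, -1.143]
wrist_force: [-0.2, 0.8, 3.5]
grip_width: 0.0316
```

```bash
python3 - <<'E'
from h import *
s=.026
d=grab('side'); cv2.imwrite('pics/s8.png',cv2.resize(d['image'][180:280,110:240],None,fx=6,fy=6,interpolation=2))
rel([.5755-.0913*s,-.2635+.9958*s,.185],5.24)
E
```

```text
t 14.7 tcp [ 0.5729 -0.2372  0.1854] F [0.2 2.1 4.6] w 0.0313 q [-0.48  0.25  1.23 -0.    1.67 -0.57]
shift [0.0005 0.0002 0.0005] turn [-0.0019  0.0011 -0.0001]
```

View pics/s8.png

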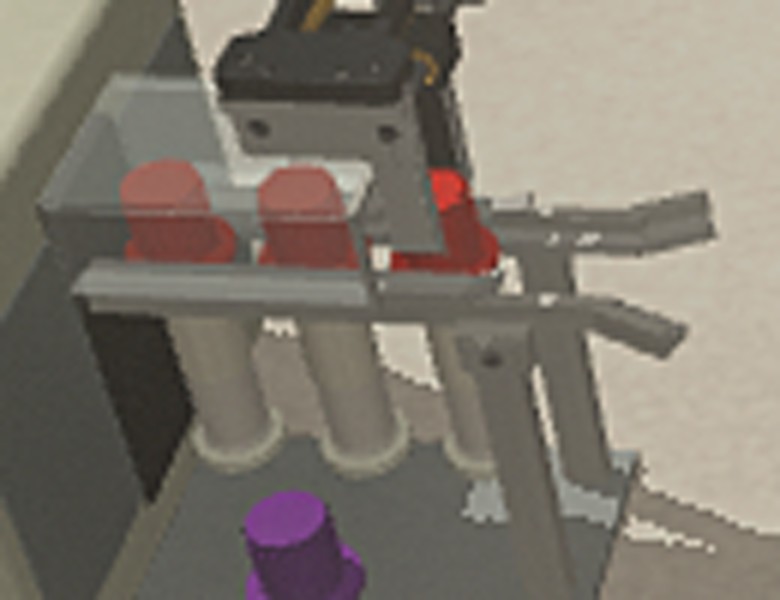

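The flange is under the keepers, and the finger (about x 410 in the crop) is just outside the guard edge (about x 370). I release and lift straight out.

send_rows(commands=[0,0,0,0,0,0,-0.25,0,0,0,0,0,0,-0.15,0,0,0,0,0,0,-0.05,0,0,0,0,0,0,0,0,0,0,0,0,0,0,-0.006,0,0,0,0,0,0,-0.02,0,0,0,0,0,0,-0.036,0,0,0,0,0,0,-0.045,0,0,0,0,0,0,-0.045,0,-0.015,0,0,0,0,-0.045,0,-0.035,0,0,0,-0.5,-0.045,0,-0.048,0,0,0,-1,-0.045,0,-0.052,0,0,0,-1,-0.045,0,-0.052,0,0,0,-1,-0.045,0,-0.052,0,0,0,-1])

```text
t: 16.58
tcp_pos: [0.5682, -0.1851, 0.2303]
ee_rot: [1.143, 1.25, -1.143]
wrist_force: [-0.4, -0.2, 0.1]
grip_width: 0.0013
```

```bash
python3 - <<'E'
from h import *
s=.078
rel([.5755-.0913*s,-.2635+.9958*s,.186],5.24)
d=grab('side'); cv2.imwrite('pics/s9.png',cv2.resize(d['image'][170:280,100:240],None,fx=5,fy=5,interpolation=2))
d=grab('wrist'); cv2.imwrite('pics/w9.png',d['image'])
E
```

```text
t 16.57 tcp [ 0.5682 -0.1851  0.2303] F [-0.4 -0.2  0.1] w 0.0013 q [-0.41  0.19  1.21 -0.    1.75 -0.5 ]
shift [0.0443 0.0001 0.0007] turn [-0.0018  0.0003  0.0002]
```

View pics/s9.png

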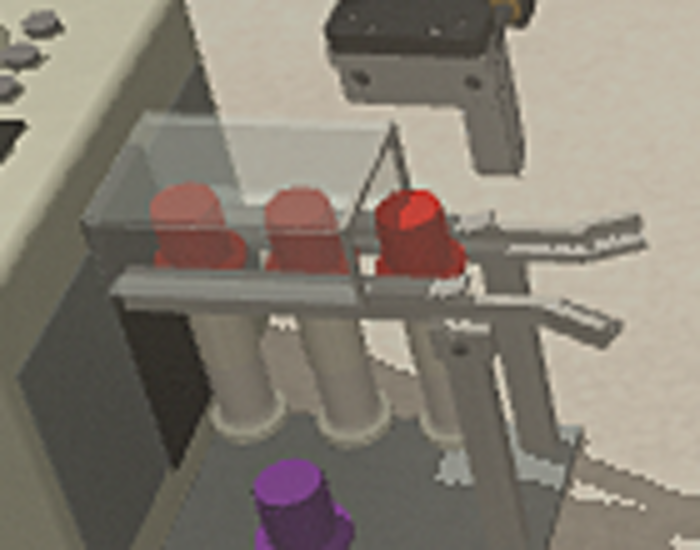

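View pics/w9.png

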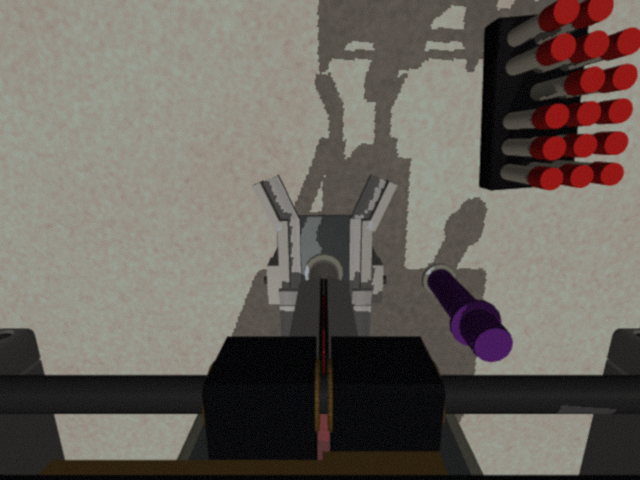

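The tube hangs by its flange at the guard's mouth, in line with the other two. The closed fingers come down behind it and push.

send_rows(commands=[0.02,0,0,0,0,0,-1,0.038,0,0,0,0,0,-1,0.044,0,0,0,0,0,-1,0.044,0,0.01,0,0,0,-1,0.044,0,0.02,0,0,0,-1,0.044,0,0.025,0,0,0,-1,0.044,0,0.028,0,0,0,-1,0.044,0,0.031,0,0,0,-1,0.044,0,0.034,0,0,0,-1,0.044,0,0.037,0,0,0,-1,0.044,0,0.04,0,0,0,-1,0.044,0,0.043,0,0,0,-1,0.044,0,0.046,0,0,0,-1,0.044,0,0.048,0,0,0,-1,0.044,0,0.048,0,0,0,-1])

```text
t: 18.55
tcp_pos: [0.5726, -0.2327, 0.1865]
ee_rot: [1.143, 1.25, -1.143]
wrist_force: [0.3, 2.8, 2.1]
grip_width: -0.0001
```

```bash
python3 - <<'E'
from h import *
s=.024
rel([.5755-.0913*s,-.2635+.9958*s,.186],5.24)
d=grab('side'); cv2.imwrite('pics/s10.png',cv2.resize(d['image'][170:280,100:240],None,fx=5,fy=5,interpolation=2))
E
```

```text
t 18.55 tcp [ 0.5726 -0.2327  0.1865] F [0.3 2.8 2.1] w -0.0001 q [-0.48  0.24  1.23  0.    1.67 -0.57]
shift [0.0005 0.0001 0.0069] turn [-0.0015 -0.     -0.0002]
```

View pics/s10.png

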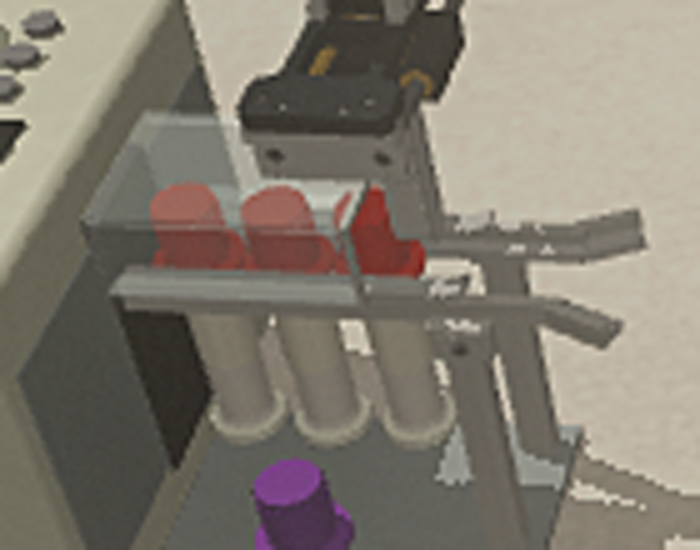

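Pushing works: the tubes are nearly closed up, with about 7 mm left to run. I continue in small steps and watch the force.

send_rows(commands=[0,0,0.0015,0,0,0,-1,0,0,0.003,0,0,0,-1,0,0,0.0045,0,0,0,-1,0,0,0.0055,0,0,0,-1,0,0,0.0055,0,0,0,-1])

```text
t: 19.23
tcp_pos: [0.5731, -0.2382, 0.1864]
ee_rot: [1.143, 1.25, -1.143]
wrist_force: [0.2, 2.4, 2.8]
grip_width: 0.0008
```

send_rows(commands=[0,0,0.0008,0,0,0,-1,0,0,0.0015,0,0,0,-1,0,0,0.0015,0,0,0,-1])

```text
t: 19.6
tcp_pos: [0.5731, -0.2388, 0.1866]
ee_rot: [1.143, 1.252, -1.142]
wrist_force: [0.8, 5.9, 4.2]
grip_width: 0.0005
```

send_rows(commands=[0,0,0.0008,0,0,0,-1,0,0,0.0015,0,0,0,-1,0,0,0.0015,0,0,0,-1])

```text
t: 19.98
tcp_pos: [0.5733, -0.2392, 0.187]
ee_rot: [1.144, 1.253, -1.14]
wrist_force: [-0.6, 7.4, 6.0]
grip_width: 0.0005
```

```bash
python3 - <<'E'
from h import *
s=.024
rel([.5755-.0913*s,-.2635+.9958*s,.186],5.24)
d=grab('side'); cv2.imwrite('pics/s11.png',cv2.resize(d['image'][170:280,100:240],None,fx=5,fy=5,interpolation=2))
E
```

```text
t 19.98 tcp [ 0.5733 -0.2392  0.187 ] F [-0.6  7.4  6. ] w 0.0005 q [-0.49  0.25  1.22  0.    1.67 -0.58]
shift [ 0.001  -0.      0.0004] turn [-0.0001 -0.0031 -0.0003]
```

View pics/s11.png

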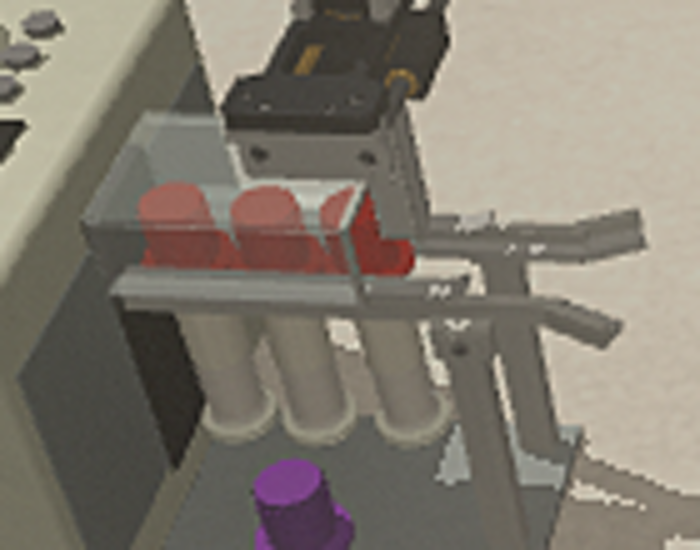

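Force is rising (7 N horizontal, 6 N up). The cap may be tipping because the push is high, and the feet look uneven (238, 318, 405 in the crop). I back off to let the tubes hang free and measure the gripper bracket's height over the guard before pushing lower.

send_rows(commands=[0,0,-0.01,0,0,0,-1,0,0,-0.02,0,0,0,-1,-0.02,0,-0.025,0,0,0,-1,-0.04,0,-0.06,0,0,0,-1,-0.04,0,-0.1,0,0,0,-1,-0.04,0,-0.1,0,0,0,-1])

```text
t: 20.78
tcp_pos: [0.5642, -0.1396, 0.2268]
ee_rot: [1.14, 1.25, -1.14]
wrist_force: [0.5, -0.4, -0.1]
grip_width: 0.0003
```

```bash
python3 - <<'E'
from h import *
s=.05
rel([.5755-.0913*s,-.2635+.9958*s,.176],5.24)
d=grab('side'); cv2.imwrite('pics/s12.png',cv2.resize(d['image'][150:280,90:250],None,fx=5,fy=4.6,interpolation=2))
d=dict(np.load('side.npz')); st=robot.get_state()
P=cloud(d); q=(P-st['tcp_pos'])@R.from_rotvec(st['ee_rot']).as_matrix()
m=(abs(q[...,1])<.06)&(q[...,0]<.02)&(q[...,0]>-.14)&(abs(q[...,2])<.07)
Q=q[m]
for a in np.arange(-.14,.01,.008):
    k=Q[abs(Q[:,0]-a)<.004]
    if len(k)>1: print(round(a,3),len(k),'y',k[:,1].min().round(3),k[:,1].max().round(3),'z',k[:,2].min().round(3),k[:,2].max().round(3))
g=grab('top'); cv2.imwrite('pics/t12.png',cv2.resize(g['image'][190:310,400:560],None,fx=5,fy=5,interpolation=2))
E
```

```text
t 20.77 tcp [ 0.5642 -0.1396  0.2268] F [ 0.5 -0.4 -0.1] w 0.0003 q [-0.34  0.15  1.26 -0.    1.73 -0.43]
shift [ 0.0509 -0.0003  0.0743] turn [ 0.0016  0.0011 -0.0008]
-0.14 125 y -0.059 0.059 z -0.032 0.024
-0.132 91 y -0.06 0.048 z -0.031 0.017
-0.124 86 y -0.02 0.033 z -0.034 0.015
-0.116 109 y -0.06 0.05 z -0.034 0.013
-0.108 30 y -0.051 0.054 z -0.034 -0.025
-0.1 12 y -0.025 0.024 z -0.034 -0.026
-0.044 20 y -0.01 0.016 z -0.01 0.008
-0.036 27 y -0.002 0.017 z -0.01 0.01
-0.028 31 y -0.009 0.017 z -0.01 0.008
-0.02 28 y -0.008 0.017 z -0.01 0.009
-0.012 24 y -0.011 0.015 z -0.01 0.007
-0.004 12 y -0.008 0.013 z -0.01 0.008
```

View pics/s12.png

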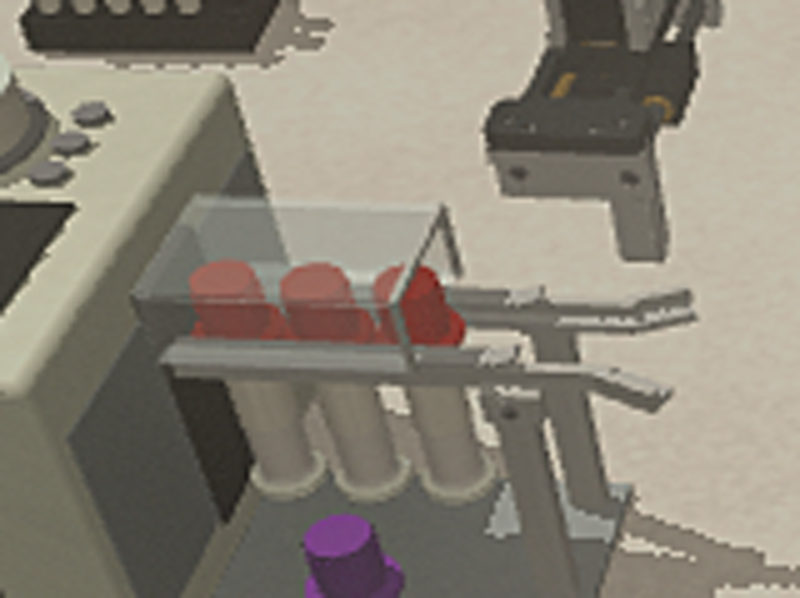

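View pics/t12.png

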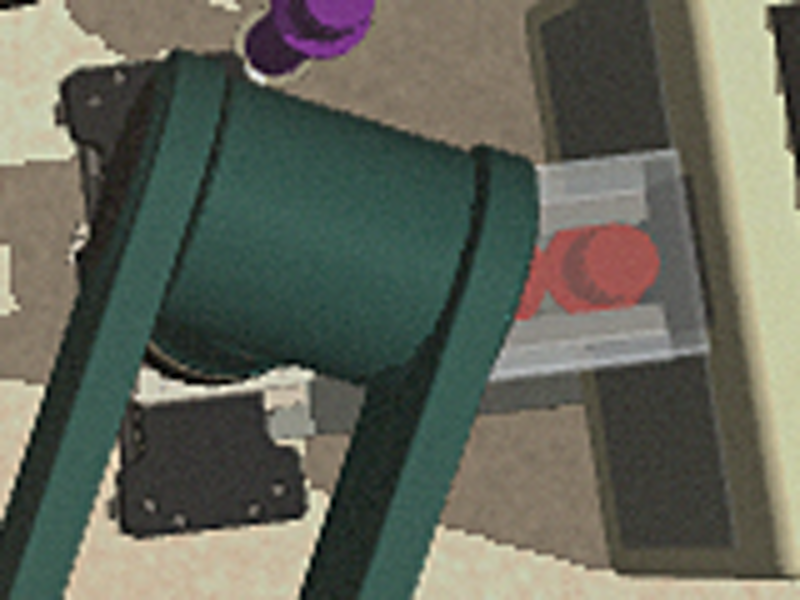

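The gripper's body stays over 90 mm above the TCP, so pushing lower is safe. The hanging tubes look evenly spaced now; I measure them.

```bash
python3 - <<'E'
from h import *
d=dict(np.load('side.npz')); g=dict(np.load('top.npz'))
e=np.array([-.0913,.9958]); h=np.array([.5755,-.2635])
S=lambda p:np.round((p[:2]-h)@e,4)
for x,y,z in [(287,476,.059),(372,478,.059),(458,477,.059),(223,273,.205),(315,276,.205)]: print('side',S(atz(d,90+x/5,150+y/4.6,z)))
print('top a',S(atz(g,400+620/5,190+262/5,.205)))
cv2.imwrite('pics/c12.png',cv2.resize(d['image'][195:265,125:195],None,fx=8,fy=8,interpolation=2))
E
```

```text
side -0.0908
side -0.045
side 0.0005
side -0.0902
side -0.0441
top a -0.0903
```

View pics/c12.png

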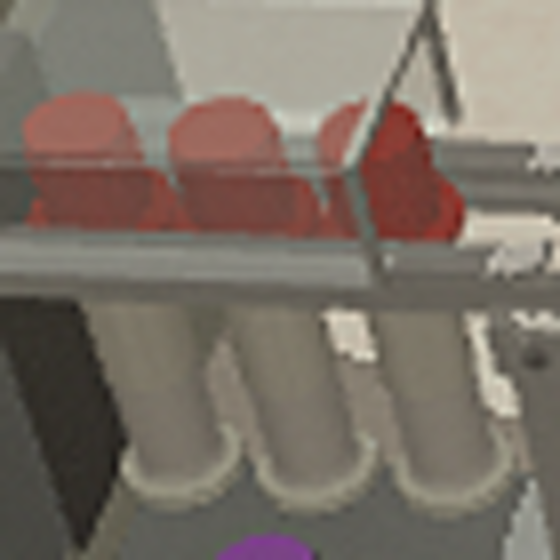

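Pitches are 46 and 45.5 mm, so the row is closed, with queue_a about 0–2 mm from the stop. I push once more, lower on the cap, to be sure it is seated.

send_rows(commands=[0,0,0.035,0,0,0,-1,0,0,0.065,0,0,0,-1,0.01,0,0.074,0,0,0,-1,0.03,0,0.074,0,0,0,-1,0.044,0,0.074,0,0,0,-1,0.05,0,0.074,0,0,0,-1,0.05,0,0.085,0,0,0,-1,0.05,0,0.093,0,0,0,-1,0.05,0,0.097,0,0,0,-1,0.05,0,0.0985,0,0,0,-1,0.05,0,0.0985,0,0,0,-1])

```text
t: 22.25
tcp_pos: [0.5734, -0.2384, 0.1774]
ee_rot: [1.144, 1.251, -1.14]
wrist_force: [-0.8, 5.4, 3.6]
grip_width: 0.0006
```

send_rows(commands=[0,0,0.0007,0,0,0,-1,0,0,0.0014,0,0,0,-1,0,0,0.0014,0,0,0,-1])

```text
t: 22.62
tcp_pos: [0.5735, -0.2386, 0.1775]
ee_rot: [1.144, 1.253, -1.139]
wrist_force: [-1.1, 7.3, 4.6]
grip_width: 0.0007
```

send_rows(commands=[0,0,0.0007,0,0,0,-1,0,0,0.0014,0,0,0,-1,0,0,0.0014,0,0,0,-1])

```text
t: 23.0
tcp_pos: [0.5736, -0.2389, 0.1776]
ee_rot: [1.145, 1.255, -1.138]
wrist_force: [-1.6, 10.1, 5.8]
grip_width: 0.0003
```

```bash
python3 - <<'E'
from h import *
d=grab('side'); cv2.imwrite('pics/s13.png',cv2.resize(d['image'][195:265,125:195],None,fx=8,fy=8,interpolation=2))
E
```

```text
(no output)
```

View pics/s13.png

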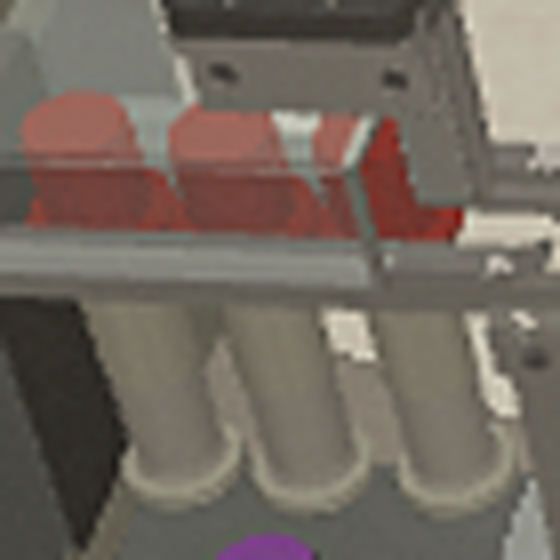

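Under 10 N the row doesn't advance (queue_b only tilts slightly), and cap is visible between the finger and the guard edge. So the load goes through the row to the stop. I retract, move clear and check.

send_rows(commands=[0,0,-0.004,0,0,0,-1,0,0,-0.012,0,0,0,-1,0,0,-0.025,0,0,0,-1,-0.03,0,-0.03,0,0,0,-1,-0.07,0,-0.04,0,0,0,-1,-0.12,0,-0.07,0,0,0,-1,-0.15,-0.04,-0.1,0,0,0,-1,-0.15,-0.09,-0.12,0,0,0,-1,-0.15,-0.14,-0.12,0,0,0,-1,-0.15,-0.19,-0.12,0,0,0,-1,-0.15,-0.2,-0.12,0,0,0,-1,-0.15,-0.2,-0.12,0,0,0,-1])

```text
t: 24.55
tcp_pos: [0.3635, -0.1409, 0.3267]
ee_rot: [1.143, 1.248, -1.142]
wrist_force: [-0.3, -0.1, 0.7]
grip_width: 0.0006
```

```bash
python3 - <<'E'
from h import *
rel([.4,-.1,.33],5.24)
d=grab('side'); cv2.imwrite('pics/s14.png',d['image'])
g=grab('top'); cv2.imwrite('pics/t14.png',g['image'])
cv2.imwrite('pics/c14.png',cv2.resize(g['image'][200:290,420:570],None,fx=5,fy=5,interpolation=2))
E
```

```text
t 24.55 tcp [ 0.3635 -0.1409  0.3267] F [-0.3 -0.1  0.7] w 0.0006 q [-0.52 -0.26  1.45  0.    1.95 -0.6 ]
shift [-0.0033  0.04   -0.0375] turn [-0.0022  0.001  -0.0016]
```

View pics/s14.png

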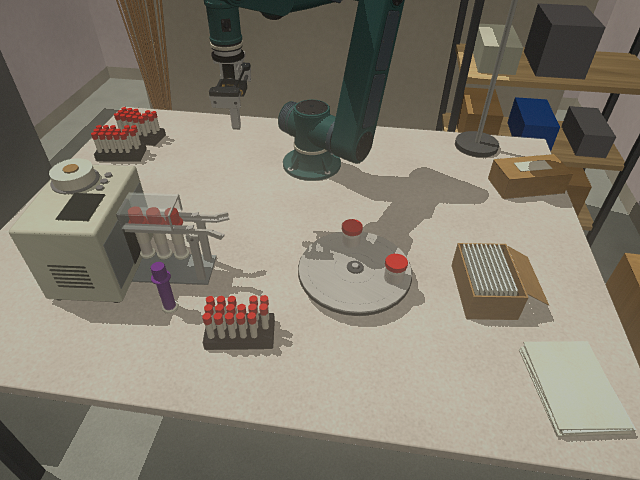

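View pics/t14.png

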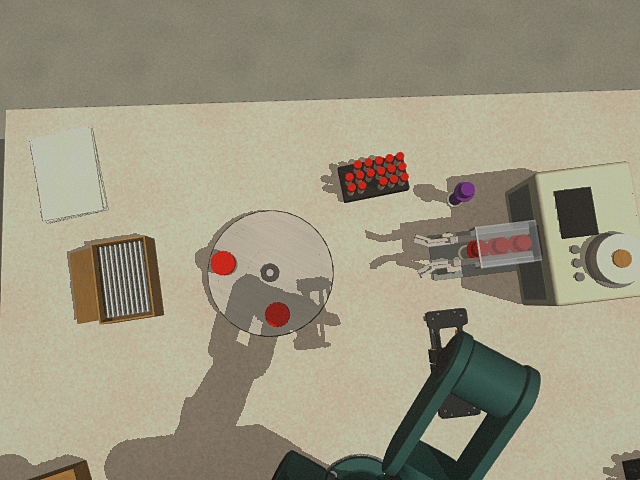

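View pics/c14.png

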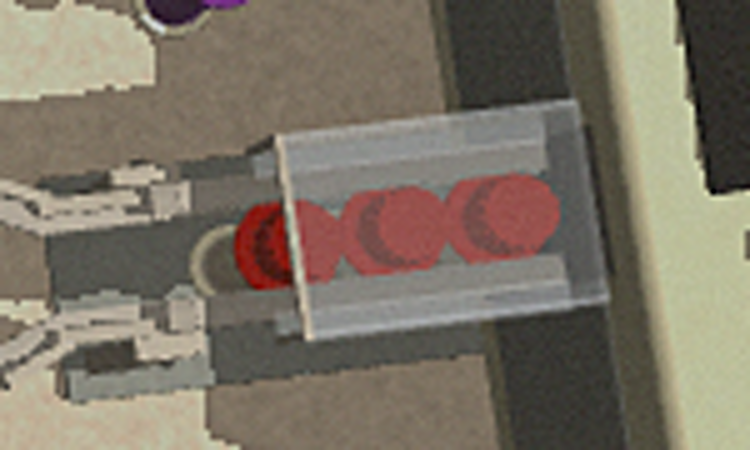

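The tubes form one contiguous row (top pixels ≈ 481, 503 and 524, near row 244). The jars at (222,263) and (277,314), the rack and the purple tube are where they were.

```bash
python3 -c "
from h import *
print(robot.finish_job(), robot.get_state()['t'])"
```

```text
the job is handed in; nothing more can be done
the job is handed in; nothing more can be done
```

The tube now hangs by its flange in the infeed rail, and the three tubes are closed up into one row. I handed the job in at about 24.6 s on the robot's clock; no verdict was reported.

**What I did:** I gripped the tube by its cap with the jaws along the platter's radius and lifted it straight up. I took it in at the flared end, set the flange on the ledges and slid it under the keepers. I released it just outside the guard, then pushed it home with closed fingers behind the cap.

**Last checks:**
- **Row:** After the first push, the tubes measured 46 and 45.5 mm apart (46 mm when touching), with the new tube within 1 mm of the home point. The last pictures show the flanges touching.
- **Stop:** The row did not advance under a second, lower push of about 10 N. The stop face was hidden from the cameras, so contact there rests on that stiffness and on queue_a's measured place, 0–2 mm from the stop.
- **Surroundings:** The platter, both jars, the rack and the purple look-alike looked unmoved in the last pictures. The gripper was well clear of everything.

**What disagreed:**
- **Side camera:** Its positions were up to 8 mm off the top camera's, so I relied on the wrist and top cameras for the grasp and the rail.
- **First push:** It was high on the cap and tilted the hanging tubes slightly. They hung straight again once I backed off.

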